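Clamp the conduit in the pipe vice

ROBOT

A 6-joint arm with a two-finger parallel gripper is mounted at the origin on the work surface. World frame = base frame: x ahead of the robot, y to its left, z up, the work surface at z = 0. Lengths are in m, angles in degrees, forces in N, time in s.
With the tool pointing down it reaches from about 0.3 to 0.75 m from the base axis. Payload 8.5 kg.
Tool frame: the origin (TCP) lies at the very end of the fingers, on their centre line; the grasp point (between the pads) lies 19 mm behind it; x points along the fingers, y is the direction in which the jaws open and shut, and the axes are right-handed (so a half turn about x gives the same grasp; the last joint's range is limited). The gripper opens to 85 mm and grips with 20 to 120 N. Pads are 22 mm wide; open, the fingers measure 114 mm over their backs; the gripper's body (76 mm by 85 mm) begins 54 mm behind the grasp point. The pads swing forward as they close: fully open they stand 13 mm farther back than shut.
Start: joints at [62.607, 21.807, 74.336, -0, 83.858, -12.336], TCP at [0.143, 0.531, 0.231] pointing down, gripper open.
Joint ranges: [-178.18, 178.18], [-50.72, 133.34], [12.68, 142.11], [-81.47, 261.47], [9.98, 163.14], [-165.26, 165.26]. Speed limits (degrees/s): [136.94, 136.94, 180, 180, 180, 180].

INTERFACE

Orientations are given as a 3x3 rotation matrix whose columns are the frame's x, y, z axes.
In Python, from rig import sensors, cams, env gives the robot as it stands.
- The arm moves only by the shell command python3 -m crank 'ROWS' [FORCE]. ROWS is a JSON object of lists of equal length, an entry for each row: "hand": the closure in counts, from 0 (fully open) to 255 (shut); "translation": the shift along the tool's x, y, z in m, a list of three; "dr": the turn, a rotation vector about the tool's x, y, z in rad, a list of three. A call has 1 to 5 rows; each row is the pose to reach, as a shift and turn from the pose commanded when the call began, along the tool's axes at that moment; what a row does not reach only later rows make up. A row lasts 1/10 s, in which the tool goes at most 50 mm and 8.59 degrees, less where a joint would pass 70% of its speed; a pose out of reach is approached as far as the arm can. A call with a gripper value outside its range is refused whole. The fingers move at their own pace and stop on an object; FORCE is the grip in N (left out, the last holds). Time passes only in rows, so rows that repeat a pose let the fingers close. It gives the time, the measured TCP pose, the force and the opening at its end, in the units of the state.
- sensors.observe(): the state, without advancing time (a new reading comes with each control period).
- cams.get_image(name): name is "scene" or "top" or "wrist"; returns (picture, depth): 420x560x3 uint8, blue, green, red; 420x560 float32, m along the optical axis (not along the pixel's ray), 0 where there is no reading.
- cams.calibration(name): a dict with "vertical_fov" (degrees; the focal length in pixels is half the picture's height over the tangent of half this angle, whatever the lens; pixels are square), "cx", "cy" (the principal point, pixels), "extrinsics" (4x4, takes a point from camera to world coordinates). Camera axes: x right, y down, z forward; pixel columns grow to the right and rows downward; lengths in m; the calibration is good to about 2 mm. A picture is of the moment at which its call begins: read the wrist's pose just before it. calibration takes no time and is no camera call; for the wrist camera it gives the pose at the moment of the call.
- env.close_job(): hands the job in, once; it reports no verdict.
The state is a dict: "time_s": time; "q": joint angles; "qvel": joint speeds; "joint_efforts": joint torques, N m; "position": TCP position; "tool_rot": TCP orientation; "ft_force": force on the tool from outside, world axes, zero at the start; "wrist_torque": the same for the moment, N m; "grip_width": finger opening in m.
Only numpy, scipy, OpenCV 4.12 (cv2) and the standard library are available. Lean on these libraries where they do the work, as an engineer would, in place of code of your own. Each camera call takes 0.05 s, during which the arm holds its last target. There are 200 camera calls.

TASK

Take the bare silver tube with the red band from the rack, pass it endways through the pipe vice and lay it down in the V of the lower jaw with its red band at the middle of the jaws. Then wind the crank clockwise until the upper jaw meets the tube and snug it up by feel: held firmly, but stop well short of crushing the thin wall. Let go of everything and leave the other tubes and loose parts where they are.

Things in the scene. Friction and masses are not known exactly. Their poses are not given: they have to be found in the camera images.
- tube_bare: the work: bare silver aluminium conduit offcut with a red tape band round its middle; thin-walled tube, outside diameter 20 mm, 240 mm long, 80 g, both ends alike. Origin on its axis at the red band; its y axis runs along the tube (it may be rolled about it). It starts in one of the rack's three notches, its axis 40 mm above the table
- tube_grey: grey plastic conduit offcut, same size, in another notch; leave it
- tube_orange: orange plastic conduit offcut, same size, in another notch; leave it
- rack: fixed wooden rack, 190 mm (x) by 114 mm (y), 40 mm tall, origin under its middle. Two rails, 18 mm thick, centred 48 mm either side of the middle, each with three notches 22 mm wide and 10 mm deep at x = -65, 0 and 65 mm. The tubes lie along its y axis and overhang the rails by about 60 mm at either end
- vice: blue bench pipe vice, bolted down. Origin under the middle of its 130 x 90 mm base plate, z up, y the way a tube passes through. Yoke: two legs at x = 32 to 48 mm either side, 30 mm wide (y), to 136 mm up, joined by a bridge 132 to 164 mm up. A tube can only go in endways, from the -y side. The screw stands upright through the bridge, on the z axis
- vice_seat (a point): point of the vice's lower jaw: the axis of a 20 mm tube that lies home in it, at the middle of the jaws; same axes as the vice. The lower jaw is a steel V of 90 degrees, open upward, 60 mm long (y), without end walls, its flanks 4 mm higher than the tube's axis. It is shimmed, so the point lies 63 to 69 mm above the table; it does not move in use
- upper_jaw: steel block with brass face, 40 x 40 mm, 18 mm tall, sliding straight up and down in the yoke. Origin at the middle of its flat underside, which is to press on the tube's top. It starts 11 to 28 mm above that. It hangs on the screw's nose with up to 6 mm of play and stays anywhere in it: after first touch the slack that is left is taken up (under 15 N, hardly felt) before the jaw bears
- crank: screw and crank arm. Turned clockwise seen from above, screw, crank, knob and jaw go down together, 15 mm a turn. Turning free takes 6.3 N at the knob. Once the jaw bears, it takes 4 N more for each 100 N of jaw force: under 2.8 N more (70 N) is loose, over 7.6 N more (190 N) crushes; 4.5 to 5.5 N more is right, about 0.5 rad after the drag begins to rise. Let go, it stays (over 160 N it eases back a little)
- knob_grip (a point): grip point of the crank's upright black knob, on its axis, 24 mm below its top, 32 mm above the crank arm, about 240 mm above the table at the start. The knob is 22 mm thick, 56 mm tall, and spins freely on the crank; its axis is 60 mm from the screw's. It starts on the +y side of the vice, within 70 degrees of the vice's +y
- nut_0: loose zinc gland nut, hexagonal, 31 mm across, 13 mm tall; leave it
- nut_1: another loose gland nut; leave it
- seal_0: loose black rubber seal ring, 34 mm across, 6 mm thick; leave it
- seal_1: another loose seal ring; leave it
- spanner: loose open-ended spanner, 170 mm long; leave it
Mind the look-alikes: they are no part of the job. What is shaped like the tube_bare but green is not meant.

How it is judged:
By the outcome, as a careful person would: the job done as asked, in the order asked, and still so for the second after the job is handed in, with the robot touching nothing.
It also fails if it takes over 72 s, if anything falls off the work surface, if the arm or the gripper's body presses on something with over 40 N, if the wrist force passes 120 N, or if a joint passes its speed limit or range.

## Working session

There is one attempt and no reset: what is moved stays moved. The work goes in short steps, Python scripts to look and compute and a shell command to move; the robot and the scene stay as the last step left them, time stands still between calls to the robot, and variables do not carry over. Pictures are saved under pics/ and viewed, about 8 in all and at most 12, crops included, and the job is handed in when it is done.

```bash
ls; mkdir -p pics; cat > h.py <<'E'
import numpy as np, cv2, json
from rig import sensors, cams, env
def snap(n,f):
    c=cams.calibration(n); p,d=cams.get_image(n); cv2.imwrite(f'pics/{f}.png',p); np.savez(f'pics/{f}.npz',p=p,d=d,E=np.array(c['extrinsics']),k=np.array([p.shape[0]/2/np.tan(np.radians(c['vertical_fov'])/2),c['cx'],c['cy']]))
    return p,d
def load(f): z=np.load(f'pics/{f}.npz'); return z['p'],z['d'],z['E'],z['k']
def pts(d,E,k):
    v,u=np.mgrid[:d.shape[0],:d.shape[1]]
    P=np.stack([(u-k[1])/k[0]*d,(v-k[2])/k[0]*d,d],-1)
    return P@E[:3,:3].T+E[:3,3]
def ray(u,v,z,E,k):
    r=E[:3,:3]@np.array([(u-k[1])/k[0],(v-k[2])/k[0],1]); return E[:3,3]+r*(z-E[2,3])/r[2]
def proj(X,E,k):
    c=E[:3,:3].T@(np.array(X)-E[:3,3]); return c[:2]/c[2]*k[0]+k[1:]
def st():
    s=sensors.observe(); print({k:np.round(s[k],3).tolist() for k in ('time_s','q','position','tool_rot','ft_force','grip_width')})
    return s
E
python3 - <<'E'
from h import *
st()
for n in('top','scene'):
    snap(n,n+'0'); print(n,cams.calibration(n))
a=np.hstack([cv2.imread('pics/top0.png'),cv2.imread('pics/scene0.png')])
E
```

```text
pics
{'time_s': 0.0, 'q': [62.608, 21.841, 74.387, 0.002, 83.858, -12.336], 'position': [0.143, 0.531, 0.231], 'tool_rot': [[-0.001, 0.26, 0.966], [-0.001, 0.966, -0.26], [-1.0, -0.001, -0.0]], 'ft_force': [1.667, 0.862, 0.03], 'grip_width': 0.085}
top {'vertical_fov': 51.884242354424075, 'cx': 284.09074503984846, 'cy': 204.41737803652038, 'extrinsics': array([[ 1.98801736e-02, -9.92174861e-01,  1.23263228e-01,
         3.59645707e-01],
       [-9.99801640e-01, -1.98774594e-02,  1.25191201e-03,
         5.97054377e-02],
       [ 1.20804418e-03, -1.23263666e-01, -9.92373221e-01,
         1.33180560e+00],
       [ 0.00000000e+00,  0.00000000e+00,  0.00000000e+00,
         1.00000000e+00]])}
scene {'vertical_fov': 57.184683156391635, 'cx': 280.11514487683314, 'cy': 206.10001679248447, 'extrinsics': array([[ 0.09500167,  0.55395191, -0.82711061,  1.29112023],
       [ 0.99523905, -0.07102254,  0.06674597,  0.00765418],
       [-0.02176944, -0.82951376, -0.55806183,  0.72955026],
       [ 0.        ,  0.        ,  0.        ,  1.        ]])}
```

View pics/top0.png

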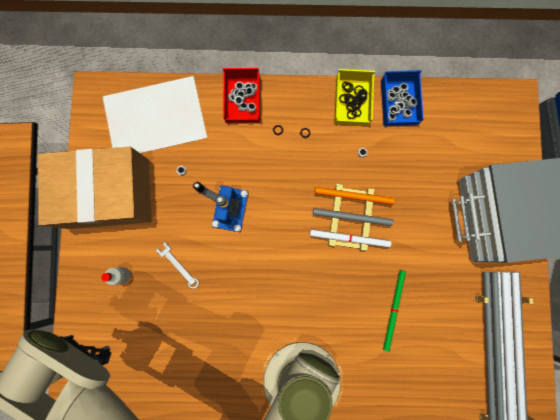

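View pics/scene0.png

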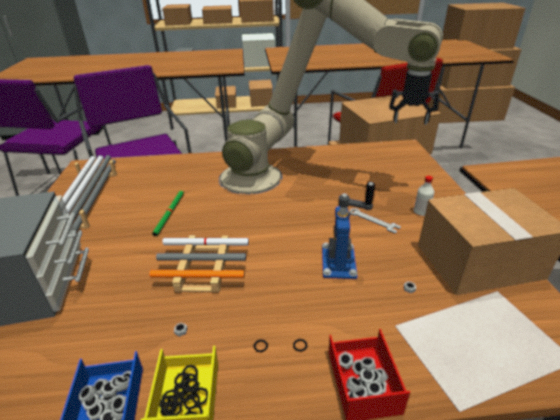

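The scene shows the rack with three tubes. In the top view the candidates are white/silver with a red band at (350,238), grey at (352,217), orange at (354,196), and a loose green one at (395,310), which is excluded. Only the tube at (350,238) fits the description. The vice is at (230,205), with its knob near (198,186). Next I'll measure and confirm in one crop.

```bash
python3 - <<'E'
from h import *
p,d,E,k=load('top0'); W=pts(d,E,k)
hsv=cv2.cvtColor(p,cv2.COLOR_BGR2HSV).astype(int); H,S,V=hsv[...,0],hsv[...,1],hsv[...,2]
v,u=np.mgrid[:420,:560]
def box(m,u0,u1,v0,v1): return m&(u>u0)&(u<u1)&(v>v0)&(v<v1)
# silver tube
m=box((S<60)&(V>150),300,400,222,255)
mm=m.astype(np.uint8); n,l,s,c=cv2.connectedComponentsWithStats(mm); print('comps',s[1:,:].tolist()[:6])
red=box(((H<8)|(H>172))&(S>120)&(V>80),335,365,225,250); print('red',red.sum(),u[red].mean(),v[red].mean(),'->',ray(u[red].mean(),v[red].mean(),.05,E,k), 'depth',np.median(W[red],0))
(cx,cy),(w,h),a=cv2.minAreaRect(np.argwhere(m|red)[:,::-1].astype(np.float32)); b=cv2.boxPoints(((cx,cy),(w,h),a))
print('tube box pts',[ray(*q,.05,E,k).round(4).tolist() for q in b])
x,y=W[m][:,0],W[m][:,1]; 
vx,vy,x0,y0=cv2.fitLine(np.c_[x,y].astype(np.float32),cv2.DIST_HUBER,0,.01,.01).ravel(); print('axis',vx,vy,x0,y0,np.median(W[m][:,2]))
# vice blue
bl=box((H>100)&(H<125)&(S>120),195,260,175,245)
z=W[...,2]
for lo,hi in((.0,.03),(.12,.2)):
    q=bl&(z>lo)&(z<hi); P=W[q]
    r=cv2.minAreaRect((P[:,:2]*1000).astype(np.float32)); print(lo,q.sum(),P.mean(0).round(4),r,cv2.boxPoints(r).round(0).tolist(), np.median(P[:,2]))
# knob
dk=box((V<70),185,215,170,200)&(z>.2); P=W[dk]; print('knob',dk.sum(),P.mean(0),P[:,2].max(),np.median(P[:,2]))
hi=box(z>.2,185,260,165,240); 
for zz in np.arange(.16,.28,.01):
    q=box((z>zz)&(z<=zz+.01),180,260,165,240); print(round(zz,2),q.sum(),W[q].mean(0).round(4) if q.any() else'')
a=cv2.resize(p[160:260,180:400],None,fx=3.5,fy=3.5,interpolation=cv2.INTER_CUBIC); cv2.imwrite('pics/crop1.png',a)
E
```

```text
comps [[310, 230, 40, 11, 254], [352, 236, 39, 11, 251]]
red 13 350.15384615384613 237.92307692307693 -> [ 0.42272067 -0.13645265  0.05      ] depth [ 0.42270236 -0.13623452  0.04675381]
tube box pts [[0.4275, -0.0155, 0.05], [0.4467, -0.0179, 0.05], [0.4174, -0.2564, 0.05], [0.3984, -0.2535, 0.05]]
axis 0.12805946 0.9917665 0.4238626 -0.12726593 0.048017532152123454
0.0 349 [0.4939 0.213  0.0141] ((508.114990234375, 228.3277130126953), (87.63813018798828, 126.51585388183594), 80.0746841430664) [[438.0, 196.0], [563.0, 174.0], [578.0, 261.0], [453.0, 282.0]] 0.012450663935454465
0.12 336 [0.5034 0.2257 0.1564] ((506.5142517089844, 227.5961456298828), (34.754600524902344, 93.95698547363281), 79.43035125732422) [[457.0, 219.0], [550.0, 202.0], [556.0, 236.0], [464.0, 253.0]] 0.157382395910321
knob 74 [0.53152417 0.27476345 0.2387117 ] 0.2696227569283902 0.24450560026714963
0.16 89 [0.5057 0.2231 0.1635]
0.17 0 
0.18 0 
0.19 3 [0.4994 0.2176 0.1975]
0.2 108 [0.5216 0.2547 0.2072]
0.21 97 [0.5122 0.2362 0.2136]
0.22 17 [0.5119 0.2363 0.2224]
0.23 10 [0.5309 0.2746 0.2341]
0.24 8 [0.5306 0.2754 0.2469]
0.25 8 [0.5321 0.2732 0.2553]
0.26 55 [0.5355 0.2802 0.2649]
0.27 0 
0.28 0
```

View pics/crop1.png

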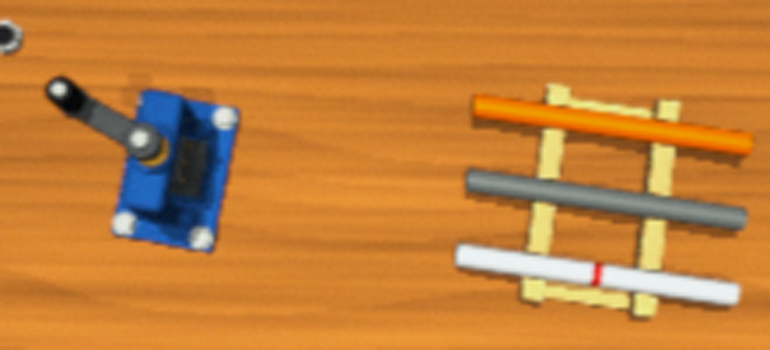

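The crop confirms the bare silver tube with its red band at crop (598,273). The tube centre is about (0.423,-0.136), and its sizes match. The vice is at about (0.508,0.228) with yaw about -10°, and its +y axis points to the knob side. I'm setting out above the tube.

```bash
cat >> h.py <<'E'
def go(pos,yaw):
    "remaining tool-axis shift and turn to TCP pos, tool down, tool y at yaw deg"
    from scipy.spatial.transform import Rotation as R
    s=sensors.observe(); M=np.array(s['tool_rot']); a=np.radians(yaw)
    y=np.array([np.cos(a),np.sin(a),0]); x=np.array([0,0,-1.]); T=np.c_[x,y,np.cross(x,y)]
    print('t',s['time_s'],'pos',np.round(s['position'],4),'F',np.round(s['ft_force'],2),'w',round(s['grip_width'],4),'\n T',(M.T@(np.array(pos)-s['position'])).round(4).tolist(),'dr',R.from_matrix(M.T@T).as_rotvec().round(4).tolist())
E
python3 -m crank '{"hand":[0,0,0,0,0],"translation":[[0,-0.571,0.444],[0,-0.571,0.444],[0,-0.571,0.444],[0,-0.571,0.444],[0,-0.571,0.444]],"dr":[[0.14,0,0],[0.28,0,0],[0.42,0,0],[0.56,0,0],[0.7,0,0]]}'
python3 -c "
from h import *
go((.4227,-.136,.23),-7)"
```

```text
time_s: 0.6
position: [0.2398, 0.2988, 0.2311]
tool_rot: [[-0.0, 0.824, 0.567], [-0.0, 0.567, -0.824], [-1.0, -0.0, 0.0]]
ft_force: [1.2, 0.1, 1.2]
grip_width: 0.0854
t 0.6 pos [0.2398 0.2988 0.2311] F [1.17 0.09 1.2 ] w 0.0854 
 T [0.0012, -0.096, 0.4619] dr [0.7251, 0.0002, 0.0002]
```

```bash

python3 -m crank '{"hand":[0,0,0,130,130],"translation":[[0,-0.096,0.462],[0,-0.096,0.462],[0,-0.096,0.462],[0,-0.096,0.462],[0,-0.096,0.462]],"dr":[[0.145,0,0],[0.29,0,0],[0.435,0,0],[0.58,0,0],[0.725,0,0]]}'
python3 -c "
from h import *
go((.4227,-.136,.23),-7)"
```

```text
time_s: 1.1
position: [0.338, 0.0687, 0.2314]
tool_rot: [[0.0, 0.992, -0.123], [0.0, -0.123, -0.992], [-1.0, 0.0, -0.0]]
ft_force: [1.7, 1.2, 0.3]
grip_width: 0.0593
t 1.1 pos [0.338  0.0687 0.2314] F [1.72 1.18 0.33] w 0.0593 
 T [0.0014, 0.1092, 0.1927] dr [-0.001, -0.0001, -0.0003]
```

```bash

python3 -m crank '{"hand":[130,130,130,130,130],"translation":[[0,0.109,0.193],[0,0.109,0.193],[0,0.109,0.193],[0,0.109,0.193],[0,0.109,0.193]],"dr":[[0,0,0],[0,0,0],[0,0,0],[0,0,0],[0,0,0]]}'
python3 - <<'E'
from h import *
go((.4227,-.136,.23),-7)
p,d=snap('wrist','w1'); p,d,E,k=load('w1'); W=pts(d,E,k); print(E.round(3))
hsv=cv2.cvtColor(p,cv2.COLOR_BGR2HSV).astype(int); H,S,V=hsv[...,0],hsv[...,1],hsv[...,2]
print(proj((.4227,-.136,.05),E,k))
t=(S<70)&(V>130)&(W[...,2]>.035)&(W[...,2]<.06)
P=W[t]; print(t.sum(),P.mean(0),cv2.fitLine(P[:,:2].astype(np.float32),cv2.DIST_HUBER,0,.01,.01).ravel(),np.percentile(P[:,2],98), P.min(0),P.max(0))
red=((H<8)|(H>172))&(S>120)&(V>60)&(W[...,2]>.03)&(W[...,2]<.06)
v,u=np.nonzero(red); print('red',len(u),u.mean(),v.mean(),ray(u.mean(),v.mean(),.05,E,k),W[red].mean(0))
E
```

```text
time_s: 1.6
position: [0.4245, -0.1373, 0.2308]
tool_rot: [[-0.0, 0.993, -0.12], [-0.0, -0.12, -0.993], [-1.0, -0.0, 0.0]]
ft_force: [-0.4, 0.2, 0.9]
grip_width: 0.0419
t 1.6 pos [ 0.4245 -0.1373  0.2308] F [-0.36  0.23  0.86] w 0.0419 
 T [0.0008, -0.0019, -0.0011] dr [0.0021, 0.0003, 0.0003]
[[ 0.993 -0.116 -0.031  0.433]
 [-0.12  -0.958 -0.261 -0.072]
 [ 0.     0.263 -0.965  0.373]
 [ 0.     0.     0.     1.   ]]
[277.99241771 192.33156154]
4431 [ 0.43281047 -0.11772204  0.04782548] [ 0.13776451  0.990465    0.42845145 -0.09760241] 0.05054412596403871 [ 0.39907194 -0.25783695  0.03911548] [ 0.50474965 -0.01820966  0.05209444]
red 138 278.95652173913044 193.7536231884058 [ 0.42349111 -0.13757199  0.05      ] [ 0.42343404 -0.13802641  0.04777408]
```

View pics/w1.png

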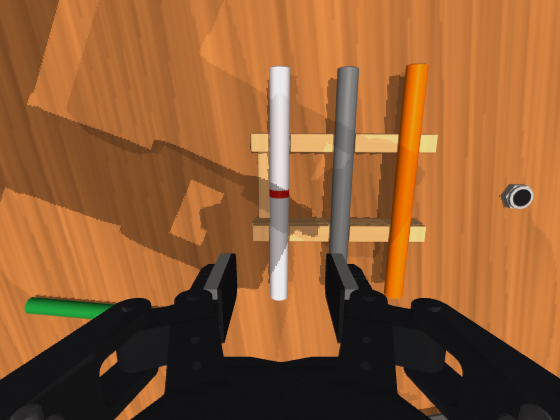

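The wrist view shows the bare tube upright in the picture, from (280,68) to (279,298), with its band at (279,194), which is (0.4235,-0.1375). This agrees with the top view within 1.5 mm, and the tube lies along the tool z axis. I'll go to 90 mm back from the band and down.

```bash

python3 -m crank '{"hand":[130,130,130,130,130],"translation":[[0.02,-0.001,0.05],[0.06,-0.001,0.09],[0.11,-0.001,0.09],[0.15,-0.001,0.09],[0.17,-0.001,0.09]],"dr":[[0,0,0],[0,0,0],[0,0,0],[0,0,0],[0,0,0]]}'
python3 -c "
from h import *
go((.4127,-.2269,.021),-7)"
```

```text
time_s: 2.15
position: [0.4103, -0.2218, 0.0578]
tool_rot: [[-0.005, 0.993, -0.118], [0.004, -0.118, -0.993], [-1.0, -0.005, -0.004]]
ft_force: [0.5, -0.6, -0.5]
grip_width: 0.0419
t 2.15 pos [ 0.4103 -0.2218  0.0578] F [ 0.47 -0.6  -0.52] w 0.0419 
 T [0.0367, 0.0031, 0.0049] dr [0.0043, -0.0037, 0.0051]
```

```bash

python3 -m crank '{"hand":[130,130,130,130,130],"translation":[[0.02,0,0],[0.035,0,0],[0.039,0,0],[0.039,0,0],[0.039,0,0]],"dr":[[0,0,0],[0,0,0],[0,0,0],[0,0,0],[0,0,0]]}'
python3 -c "
from h import *
go((.4127,-.2269,.021),-7)"
```

```text
time_s: 2.65
position: [0.4124, -0.2231, 0.023]
tool_rot: [[0.001, 0.993, -0.117], [-0.001, -0.117, -0.993], [-1.0, 0.001, 0.001]]
ft_force: [-0.2, 0.7, 0.6]
grip_width: 0.0418
t 2.65 pos [ 0.4124 -0.2231  0.023 ] F [-0.23  0.67  0.59] w 0.0418 
 T [0.002, 0.0008, 0.0037] dr [0.0053, 0.0006, -0.0008]
```

Good. Closing with 40 N and lifting.

```bash

python3 -m crank '{"hand":[255,255,255,255,255],"translation":[[0.002,0.001,0.004],[0.002,0.001,0.004],[0.002,0.001,0.004],[0.002,0.001,0.004],[0.002,0.001,0.004]],"dr":[[0,0,0],[0,0,0],[0,0,0],[0,0,0],[0,0,0]]}' 40
python3 -m crank '{"hand":[255,255,255,255,255],"translation":[[0,0,0],[-0.02,0,0],[-0.05,0,0],[-0.08,0,0],[-0.1,0,0]],"dr":[[0,0,0],[0,0,0],[0,0,0],[0,0,0],[0,0,0]]}'
python3 - <<'E'
from h import *
go((.4127,-.2269,.12),-7)
p,d=snap('wrist','w2')
E
```

```text
time_s: 3.15
position: [0.4128, -0.2274, 0.0206]
tool_rot: [[0.001, 0.993, -0.117], [-0.001, -0.117, -0.993], [-1.0, 0.001, 0.001]]
ft_force: [-0.4, -2.5, 2.7]
grip_width: 0.0188
time_s: 3.65
position: [0.4128, -0.2268, 0.1219]
tool_rot: [[0.001, 0.993, -0.117], [-0.0, -0.117, -0.993], [-1.0, 0.001, 0.0]]
ft_force: [-0.2, 0.7, -1.7]
grip_width: 0.019
t 3.65 pos [ 0.4128 -0.2268  0.1219] F [-0.17  0.73 -1.68] w 0.019 
 T [0.0019, -0.0001, 0.0001] dr [0.0053, 0.0001, -0.0009]
```

View pics/w2.png

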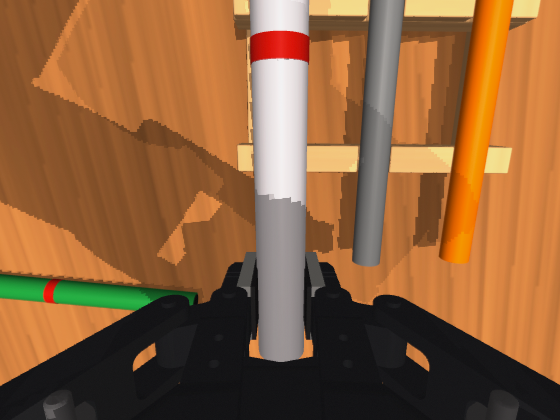

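The tube is held straight, with its band at (280,46), and the neighbours are undisturbed. I'll move to a staging point in line with the vice and look at the vice from there.

```bash

python3 -m crank '{"hand":[255,255,255,255,255],"translation":[[0,0.023,-0.05],[0,0.023,-0.1],[0,0.023,-0.15],[0,0.023,-0.174],[0,0.023,-0.174]],"dr":[[0,0,0],[0.02,0,0],[0.05,0,0],[0.057,0,0],[0.057,0,0]]}'
python3 - <<'E'
from h import *
go((.456,-.057,.12),-10.2)
snap('wrist','w3'); snap('top','t3');snap('scene','s3'); st()
E
```

```text
time_s: 4.2
position: [0.4551, -0.0534, 0.1196]
tool_rot: [[-0.002, 0.986, -0.169], [0.002, -0.169, -0.986], [-1.0, -0.002, -0.001]]
ft_force: [0.1, -0.5, -0.4]
grip_width: 0.0191
t 4.2 pos [ 0.4551 -0.0534  0.1196] F [ 0.14 -0.46 -0.4 ] w 0.0191 
 T [-0.0004, 0.0015, 0.0034] dr [0.0081, -0.0013, 0.002]
{'time_s': 4.35, 'q': [-21.973, 20.064, 98.277, -0.003, 61.698, -12.018], 'position': [0.456, -0.057, 0.12], 'tool_rot': [[-0.001, 0.985, -0.173], [0.0, -0.173, -0.985], [-1.0, -0.001, -0.0]], 'ft_force': [0.185, -0.573, -1.597], 'grip_width': 0.019}
```

View pics/w3.png

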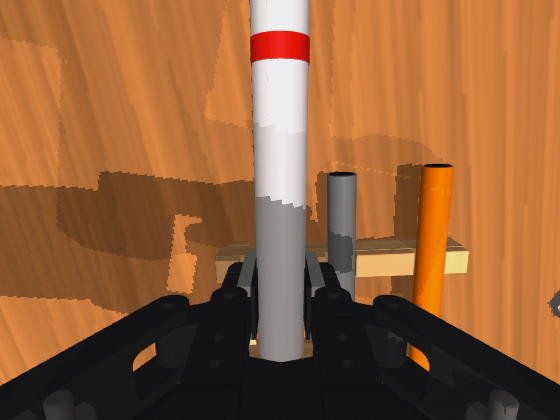

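The vice isn't in the wrist view; it shows only the tube, with its band at (280,46), and the rack. I'll check the tube line and pitch against the vice in the fixed views numerically.

```bash
python3 - <<'E'
from h import *
p,d,E,k=load('w3'); W=pts(d,E,k); z=W[...,2]
u,v=280,0
for v in (5,80,150,220,340): print(v,W[v,276:285].mean(0).round(4))
hsv=cv2.cvtColor(p,cv2.COLOR_BGR2HSV).astype(int); r=((hsv[...,0]<8)|(hsv[...,0]>172))&(hsv[...,1]>180)&(z>.1); print('wband',W[r].mean(0).round(4))
for f in('t3','s3'):
    p,d,E,k=load(f); W=pts(d,E,k); z=W[...,2]; hsv=cv2.cvtColor(p,cv2.COLOR_BGR2HSV).astype(int); H,S,V=hsv[...,0],hsv[...,1],hsv[...,2]
    near=(abs(W[...,0]-.48)<.12)&(W[...,1]>-.06)&(W[...,1]<.18)
    m=near&(S<60)&(V>110)&(z>.12)&(z<.17); P=W[m]; l=cv2.fitLine(P[:,:2].astype(np.float32),cv2.DIST_HUBER,0,.01,.01).ravel()
    print(f,m.sum(),P.mean(0).round(4),l,np.degrees(np.arctan2(l[1],l[0])),'ymax',P[:,1].max(),'xAtVice',l[2]+(.228-l[3])*l[0]/l[1])
    r=near&((H<8)|(H>172))&(S>120)&(z>.12)&(z<.17); 
    if r.any():print('band',W[r].mean(0).round(4))
    # vice parts
    nv=(abs(W[...,0]-.508)<.1)&(abs(W[...,1]-.228)<.1)
    bl=nv&(H>100)&(H<125)&(S>120)
    for lo,hi in((.0,.03),(.154,.175)):
        P=W[bl&(z>lo)&(z<hi)]; rr=cv2.minAreaRect((P[:,:2]*1000).astype(np.float32)); print(lo,len(P),rr,np.median(P[:,2]))
    K=nv&(V<60)&(z>.235); print('knob',K.sum(),W[K].mean(0).round(4),np.percentile(W[K][:,2],[2,98]))
E
python3 - <<'E'
from h import *
a=load('t3')[0][150:260,170:390];b=load('s3')[0][130:290,230:450]
a=cv2.resize(a,None,fx=3,fy=3,interpolation=2);b=cv2.resize(b,None,fx=1.7,fy=1.7,interpolation=2)
c=np.zeros((a.shape[0]+b.shape[0],660,3),np.uint8);c[:a.shape[0],:660]=a;c[a.shape[0]:,:b.shape[1]]=b;cv2.imwrite('pics/c3.png',c)
E
```

```text
5 [0.4729 0.0471 0.1474]
80 [0.4692 0.0257 0.1474]
150 [0.4654 0.0035 0.148 ]
220 [ 0.4612 -0.0212  0.1481]
340 [ 0.4526 -0.0712  0.1479]
wband [0.4708 0.0361 0.1466]
t3 348 [0.4776 0.0814 0.1459] [0.16602713 0.9861212  0.4775787  0.08142496] 80.443085 ymax 0.15235470827931963 xAtVice 0.50225663
band [0.47   0.0354 0.1462]
0.0 342 ((507.94390869140625, 228.13668823242188), (87.73588562011719, 126.39571380615234), 79.57527160644531) 0.012438137668680072
0.154 265 ((506.5889892578125, 226.80728149414062), (33.71173858642578, 93.05633544921875), 80.3880844116211) 0.1578204540999124
knob 40 [0.5314 0.2755 0.2566] [0.23548203 0.26810118]
s3 512 [0.482  0.054  0.1449] [0.16853356 0.9856959  0.47603583 0.01017441] 80.297424 ymax 0.15155714478599072 xAtVice 0.5132795
band [0.4804 0.0319 0.144 ]
0.0 401 ((521.4301147460938, 225.3230743408203), (83.77059173583984, 110.56525421142578), 79.32830810546875) 0.013494323726543467
0.154 146 ((514.5236206054688, 226.71157836914062), (27.59514617919922, 91.97051239013672), 80.01274871826172) 0.1587548294816396
knob 81 [0.5474 0.2777 0.2518] [0.23655755 0.26604212]
```

View pics/c3.png

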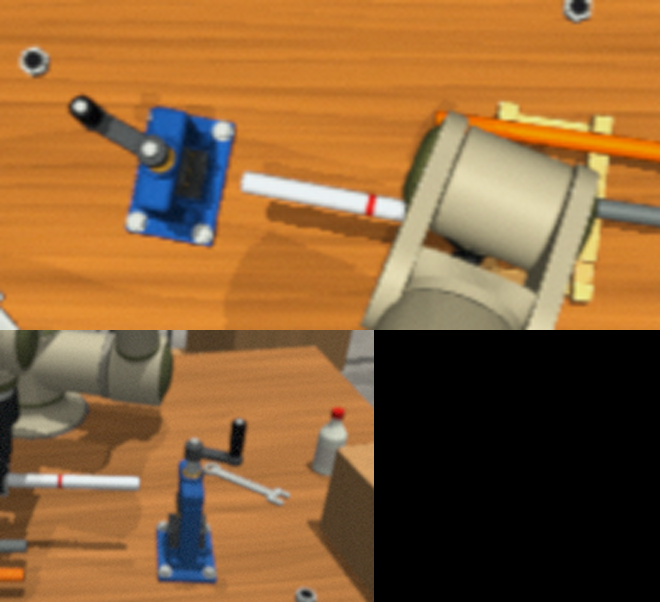

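The top crop shows the tube tip at (245,183) pointing at the vice opening. The tube runs about 0.5° and 3–4 mm to the left of the vice's axis, and the band sits 93.5 mm ahead of the grasp. I'll correct that, descend and come up to the jaw.

```bash

python3 -m crank '{"hand":[255,255,255,255,255],"translation":[[0.015,0.001,-0.01],[0.04,0.002,-0.025],[0.055,0.002,-0.035],[0.062,0.002,-0.035],[0.062,0.002,-0.035]],"dr":[[0.009,0,0],[0.009,0,0],[0.009,0,0],[0.009,0,0],[0.009,0,0]]}'
python3 -m crank '{"hand":[255,255,255],"translation":[[0,0,0],[0,0,0],[0,0,0]],"dr":[[0,0,0],[0,0,0],[0,0,0]]}'
python3 - <<'E'
from h import *
go((.456,-.057,.058),-10.2)
snap('top','t4');p,d,E,k=load('t4'); W=pts(d,E,k); z=W[...,2]; hsv=cv2.cvtColor(p,cv2.COLOR_BGR2HSV).astype(int); H,S,V=hsv[...,0],hsv[...,1],hsv[...,2]
near=(abs(W[...,0]-.48)<.12)&(W[...,1]>-.0)&(W[...,1]<.2)
m=near&(S<60)&(V>110)&(z>.07)&(z<.1)&(abs(W[...,0]-.48-(W[...,1]-.1)*.17)<.02); P=W[m]; l=cv2.fitLine(P[:,:2].astype(np.float32),cv2.DIST_HUBER,0,.01,.01).ravel()
print(m.sum(),P.mean(0).round(4),l,np.degrees(np.arctan2(l[1],l[0])),'ymax',P[:,1].max(),'xAtVice',l[2]+(.2275-l[3])*l[0]/l[1])
r=near&((H<8)|(H>172))&(S>120)&(z>.06)&(z<.1); 
if r.any():print('band',W[r].mean(0).round(4))
E
```

```text
time_s: 4.85
position: [0.4635, -0.0237, 0.0577]
tool_rot: [[-0.002, 0.983, -0.183], [0.0, -0.183, -0.983], [-1.0, -0.002, -0.0]]
ft_force: [0.5, 0.3, -0.6]
grip_width: 0.0189
time_s: 5.15
position: [0.4641, -0.0233, 0.0589]
tool_rot: [[0.001, 0.983, -0.183], [-0.0, -0.183, -0.983], [-1.0, 0.001, 0.0]]
ft_force: [0.2, 0.4, 0.0]
grip_width: 0.0189
t 5.15 pos [ 0.4641 -0.0233  0.0589] F [0.17 0.38 0.03] w 0.0189 
 T [0.0009, -0.0018, 0.0346] dr [-0.0055, 0.0002, -0.0013]
303 [0.4882 0.1161 0.0851] [0.17772877 0.98407954 0.49036014 0.12934765] 79.762505 ymax 0.1836222680464985 xAtVice 0.50808686
band [0.4798 0.0675 0.0851]
```

Aligned: the tube line passes x = 0.508 at the vice, and its tip is at about -42 mm. I'll bring the tip into the V at about -22, then lower gently to feel the seat.

```bash

python3 -m crank '{"hand":[255,255,255,255,255],"translation":[[0,0,-0.007],[0,0,-0.014],[0,0,-0.02],[0,0,-0.02],[0,0,-0.02]],"dr":[[0,0,0],[0,0,0],[0,0,0],[0,0,0],[0,0,0]]}'
python3 -m crank '{"hand":[255,255,255,255],"translation":[[0.002,0,0],[0.004,0,0],[0.005,0,0],[0.005,0,0]],"dr":[[0,0,0],[0,0,0],[0,0,0],[0,0,0]]}'
python3 -m crank '{"hand":[255,255,255],"translation":[[0.002,0,0],[0.002,0,0],[0.002,0,0]],"dr":[[0,0,0],[0,0,0],[0,0,0]]}'
```

```text
time_s: 5.7
position: [0.4675, -0.0028, 0.0583]
tool_rot: [[-0.0, 0.983, -0.181], [-0.0, -0.181, -0.983], [-1.0, -0.0, 0.0]]
ft_force: [-0.3, 0.0, -0.3]
grip_width: 0.0187
time_s: 6.1
position: [0.4673, -0.0033, 0.0531]
tool_rot: [[-0.0, 0.983, -0.182], [0.0, -0.182, -0.983], [-1.0, -0.0, -0.0]]
ft_force: [0.6, 0.3, -0.9]
grip_width: 0.019
time_s: 6.4
position: [0.4674, -0.0032, 0.0513]
tool_rot: [[-0.0, 0.983, -0.182], [0.0, -0.182, -0.983], [-1.0, -0.0, 0.0]]
ft_force: [0.2, 0.3, -1.8]
grip_width: 0.019
```

```bash

python3 -m crank '{"hand":[255,255,255],"translation":[[0.001,0,0],[0.001,0,0],[0.001,0,0]],"dr":[[0,0,0],[0,0,0],[0,0,0]]}'
python3 -m crank '{"hand":[255,255,255],"translation":[[0.001,0,0],[0.001,0,0],[0.001,0,0]],"dr":[[0,0,0],[0,0,0],[0,0,0]]}'
python3 -m crank '{"hand":[255,255,255],"translation":[[0.001,0,0],[0.001,0,0],[0.001,0,0]],"dr":[[0,0,0],[0,0,0],[0,0,0]]}';python3 -c "
from h import *
s=sensors.observe();print(s['wrist_torque'],s['ft_force'])"
```

```text
time_s: 6.7
position: [0.4674, -0.0032, 0.0503]
tool_rot: [[-0.0, 0.983, -0.182], [-0.0, -0.182, -0.983], [-1.0, -0.0, 0.0]]
ft_force: [0.1, -0.3, -0.7]
grip_width: 0.0186
time_s: 7.0
position: [0.4674, -0.0031, 0.0493]
tool_rot: [[-0.0, 0.983, -0.182], [0.0, -0.182, -0.983], [-1.0, -0.0, 0.0]]
ft_force: [0.0, -0.6, -1.2]
grip_width: 0.0189
time_s: 7.3
position: [0.4674, -0.0031, 0.0483]
tool_rot: [[-0.0, 0.983, -0.182], [-0.0, -0.182, -0.983], [-1.0, -0.0, 0.0]]
ft_force: [-0.2, 0.0, -0.8]
grip_width: 0.0187
[-0.09304223  0.0416347   0.04435521] [-0.19904814  0.04311798 -0.76982494]
```

```bash
for i in 1; do :; done
python3 -m crank '{"hand":[255,255,255],"translation":[[0.001,0,0],[0.001,0,0],[0.001,0,0]],"dr":[[0,0,0],[0,0,0],[0,0,0]]}'|sed -n '2p;4p'
python3 -m crank '{"hand":[255,255,255],"translation":[[0.001,0,0],[0.001,0,0],[0.001,0,0]],"dr":[[0,0,0],[0,0,0],[0,0,0]]}'|sed -n '2p;4p'
python3 -m crank '{"hand":[255,255,255],"translation":[[0.001,0,0],[0.001,0,0],[0.001,0,0]],"dr":[[0,0,0],[0,0,0],[0,0,0]]}'|sed -n '2p;4p'
python3 -c "
from h import *
s=sensors.observe();print(s['wrist_torque'],s['ft_force'])
snap('top','t5');p,d,E,k=load('t5'); W=pts(d,E,k); z=W[...,2]; hsv=cv2.cvtColor(p,cv2.COLOR_BGR2HSV).astype(int); H,S,V=hsv[...,0],hsv[...,1],hsv[...,2]
near=(abs(W[...,0]-.48)<.12)&(W[...,1]>-.0)&(W[...,1]<.21)
m=near&(S<60)&(V>110)&(z>.06)&(z<.1)&(abs(W[...,0]-.48-(W[...,1]-.1)*.17)<.02); P=W[m]; print(P.max(0))
for y in np.arange(.05,.21,.02):
  q=P[abs(P[:,1]-y)<.01]; print(round(y,2),len(q),q.mean(0).round(4),np.percentile(q[:,2],90)) if len(q) else 0
r=near&((H<8)|(H>172))&(S>120)&(z>.06)&(z<.1);print(W[r].mean(0))
"
```

```text
position: [0.4674, -0.0031, 0.0473]
ft_force: [0.5, 0.2, -0.3]
position: [0.4674, -0.0032, 0.0463]
ft_force: [-0.5, 0.3, -0.6]
position: [0.4675, -0.0032, 0.0453]
ft_force: [-0.1, -0.2, 0.1]
[0.04260244 0.0720905  0.06486558] [-0.10623499 -0.16568092  0.06020291]
[0.51233202 0.20531716 0.08109351]
0.05 2 [0.4717 0.0402 0.0754] 0.07956067439732602
0.07 26 [0.4797 0.0741 0.0731] 0.07829419656662817
0.09 27 [0.4837 0.0927 0.0732] 0.0769739094091471
0.11 45 [0.4866 0.1108 0.0741] 0.0776408299900472
0.13 42 [0.4904 0.1298 0.0727] 0.07736845080482224
0.15 46 [0.4936 0.1493 0.0739] 0.07789617597770004
0.17 46 [0.4975 0.1699 0.0738] 0.07707538933734293
0.19 46 [0.501  0.1903 0.0734] 0.07717326746370812
[0.48188742 0.08751365 0.07185026]
```

```bash
python3 -m crank '{"hand":[255,255,255],"translation":[[0.001,0,0],[0.001,0,0],[0.001,0,0]],"dr":[[0,0,0],[0,0,0],[0,0,0]]}'|sed -n '2p;4p'
python3 -c "
from h import *
print(sensors.observe()['wrist_torque'])"
python3 -m crank '{"hand":[255,255,255],"translation":[[0.001,0,0],[0.001,0,0],[0.001,0,0]],"dr":[[0,0,0],[0,0,0],[0,0,0]]}'|sed -n '2p;4p'
python3 -c "
from h import *
print(sensors.observe()['wrist_torque'])"
```

```text
position: [0.4674, -0.0031, 0.0443]
ft_force: [-0.7, 0.1, -0.2]
[ 0.07914156 -0.02594414  0.05672882]
position: [0.4675, -0.0031, 0.0433]
ft_force: [0.1, -0.3, 0.2]
[ 0.05379813 -0.03933251  0.03540636]
```

The moment about x flipped and the weight came off at TCP z ≈ 0.0455, so the tip is resting in the V and the seat axis is about 63–64 mm. I'll raise 6 mm and feed through.

```bash
python3 -m crank '{"hand":[255,255,255,255,255],"translation":[[-0.003,0,0],[-0.0075,0,0],[-0.0075,0,-0.01],[-0.0075,0,-0.02],[-0.0075,0,-0.03]],"dr":[[0,0,0],[0,0,0],[0,0,0],[0,0,0],[0,0,0]]}'|sed -n '2p;4p'
python3 -m crank '{"hand":[255,255,255,255,255],"translation":[[0,0,-0.01],[0,0,-0.02],[0,0,-0.03],[0,0,-0.03],[0,0,-0.03]],"dr":[[0,0,0],[0,0,0],[0,0,0],[0,0,0],[0,0,0]]}'|sed -n '2p;4p'
python3 -c "
from h import *
print(sensors.observe()['wrist_torque'])"
```

```text
position: [0.473, 0.0274, 0.0508]
ft_force: [-1.0, -0.4, -0.4]
position: [0.4783, 0.056, 0.0508]
ft_force: [-0.2, 0.7, -0.7]
[-0.03743546 -0.02655209  0.03346687]
```

```bash
python3 -m crank '{"hand":[255,255,255,255,255],"translation":[[0,0,-0.01],[0,0,-0.02],[0,0,-0.03],[0,0,-0.04],[0,0,-0.04]],"dr":[[0,0,0],[0,0,0],[0,0,0],[0,0,0],[0,0,0]]}'|sed -n '2p;4p'
python3 -m crank '{"hand":[255,255,255,255,255],"translation":[[0,0,-0.01],[0,0,-0.02],[0,0,-0.03],[0,0,-0.03],[0,0,-0.03]],"dr":[[0,0,0],[0,0,0],[0,0,0],[0,0,0],[0,0,0]]}'|sed -n '2p;4p'
python3 -c "
from h import *
print(sensors.observe()['wrist_torque'])
snap('top','t6');snap('scene','s6');snap('wrist','w6')
for f in('t6','s6','w6'):
  p,d,E,k=load(f); W=pts(d,E,k); z=W[...,2]; hsv=cv2.cvtColor(p,cv2.COLOR_BGR2HSV).astype(int); H,S,V=hsv[...,0],hsv[...,1],hsv[...,2]
  near=(abs(W[...,0]-.5)<.08)&(W[...,1]>.05)&(W[...,1]<.4)
  r=near&((H<8)|(H>172))&(S>120)&(z>.05)&(z<.1);print(f,r.sum(),W[r].mean(0) if r.any() else '')
  m=near&(S<60)&(V>110)&(z>.06)&(z<.1)&(abs(W[...,0]-.5-(W[...,1]-.19)*.17)<.025);print(m.sum(),W[m].max(0),W[m].min(0))
a=load('t6')[0][150:260,150:370];b=load('s6')[0][130:290,230:450]
a=cv2.resize(a,None,fx=3,fy=3,interpolation=2);b=cv2.resize(b,None,fx=1.7,fy=1.7,interpolation=2)
c=np.zeros((a.shape[0]+b.shape[0],660,3),np.uint8);c[:a.shape[0],:660]=a;c[a.shape[0]:,:b.shape[1]]=b
w=cv2.resize(load('w6')[0],None,fx=.5,fy=.5);c[330:540,375:655]=w;cv2.imwrite('pics/c6.png',c)
"
```

```text
position: [0.4858, 0.0965, 0.0508]
ft_force: [-0.3, -1.0, 0.2]
position: [0.491, 0.1249, 0.0508]
ft_force: [-0.4, 0.1, -1.3]
[ 0.0154389  -0.0035163   0.02510775]
t6 0 
158 [0.53538358 0.33344315 0.08382551] [0.5067686  0.25997283 0.0668494 ]
s6 7 [0.51624597 0.21260121 0.08028015]
449 [0.54088671 0.33346345 0.08336473] [0.48473243 0.09564368 0.06578604]
w6 328 [0.50718029 0.21072181 0.07728941]
14918 [0.51644816 0.2113377  0.0887346 ] [0.47727036 0.09405365 0.06988535]
```

View pics/c6.png

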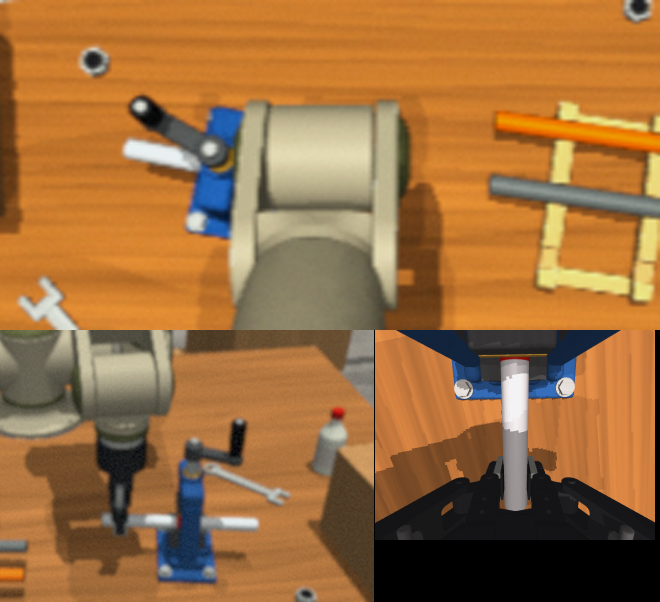

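The tube has passed through, with its far end showing at crop (128,150) and its band just inside the jaw. I'll check the vice middle once more from the wrist view before the last 12 mm.

```bash
python3 -c "
from h import *
p,d,E,k=load('w6'); W=pts(d,E,k); z=W[...,2]; hsv=cv2.cvtColor(p,cv2.COLOR_BGR2HSV).astype(int); H,S,V=hsv[...,0],hsv[...,1],hsv[...,2]
a=np.radians(79.8); ax=np.array([np.cos(a),np.sin(a)]); nx=np.array([ax[1],-ax[0]])
C=np.array([.5075,.2275]); Y=(W[...,:2]-C)@ax; X=(W[...,:2]-C)@nx
b=(H>100)&(H<125)&(S>120)&(z<.03)&(z>0); print('base X,Y pct',np.percentile(X[b],[.5,99.5]),np.percentile(Y[b],[.5,1,2]),np.median(z[b]))
# profile over column just right/left of the tube: height vs Y
for c0 in (0.0,.014,-.014):
  q=(abs(X-c0)<.003)&(Y>-.06)&(Y<.03)
  for y in np.arange(-.05,.02,.004):
    s=q&(abs(Y-y)<.002); 
    if s.sum()>3: print(c0,round(y,3),s.sum(),np.percentile(z[s],[5,50,95]).round(4))
p,d,E,k=load('t6'); print('screw', pts(d,E,k)[198:203,218:223].mean((0,1)), ray(220,199.5,.222,E,k))
"
```

```text
base X,Y pct [-0.06193248  0.06535686] [-0.04406724 -0.04392846 -0.043421  ] 0.011608773876478393
0.0 -0.05 195 [0.0772 0.0785 0.08  ]
0.0 -0.046 200 [0.0771 0.0786 0.0801]
0.0 -0.042 211 [0.0773 0.0786 0.0799]
0.0 -0.038 1193 [0.0782 0.1928 0.1928]
0.0 -0.034 217 [0.0772 0.0786 0.0796]
0.0 -0.03 231 [0.077  0.0786 0.0798]
0.0 -0.026 236 [0.0772 0.0786 0.0799]
0.0 -0.022 235 [0.0772 0.0786 0.0798]
0.0 -0.018 1150 [0.078  0.1099 0.1139]
0.0 -0.014 534 [0.1122 0.1134 0.1144]
0.0 -0.01 10 [0.1116 0.1121 0.1126]
0.014 -0.05 43 [0.0706 0.0732 0.0745]
0.014 -0.046 34 [0.0707 0.0729 0.0745]
0.014 -0.042 36 [0.0716 0.073  0.0744]
0.014 -0.038 36 [0.0718 0.073  0.0746]
0.014 -0.034 34 [0.0714 0.0734 0.0747]
0.014 -0.03 120 [0.0309 0.0669 0.0745]
0.014 -0.026 187 [0.0646 0.0674 0.0744]
0.014 -0.022 196 [0.065  0.0674 0.0743]
0.014 -0.018 1063 [0.0665 0.1101 0.1141]
0.014 -0.014 643 [0.0664 0.1132 0.1145]
-0.014 -0.05 42 [-0.0016 -0.0006  0.0002]
-0.014 -0.046 44 [-0.0012 -0.0003  0.0096]
-0.014 -0.042 62 [0.01   0.0112 0.0127]
-0.014 -0.038 71 [0.0103 0.0116 0.0126]
-0.014 -0.034 66 [0.0105 0.0113 0.0123]
-0.014 -0.03 234 [0.0114 0.0561 0.0715]
-0.014 -0.026 227 [0.0661 0.0694 0.0719]
-0.014 -0.022 233 [0.066  0.0692 0.0719]
-0.014 -0.018 1103 [0.0676 0.1106 0.114 ]
-0.014 -0.014 658 [0.0679 0.1132 0.1144]
-0.014 -0.01 8 [0.1117 0.1123 0.1127]
screw [0.50605732 0.2279291  0.21931597] [0.50701609 0.22757397 0.222     ]
```

The jaw and base edges agree with the assumed vice middle within about 1 mm. The upper jaw's underside is about 96 mm up, roughly 22 mm above the seated tube. I'll advance the last 12.5 mm, lower and check the load.

```bash
python3 -m crank '{"hand":[255,255,255,255,255],"translation":[[0,0,-0.006],[0,0,-0.0125],[0.003,0,-0.0125],[0.0045,0,-0.0125],[0.0045,0,-0.0125]],"dr":[[0,0,0],[0,0,0],[0,0,0],[0,0,0],[0,0,0]]}'|sed -n '2p;4p'
python3 -m crank '{"hand":[255,255,255],"translation":[[0.001,0,0],[0.001,0,0],[0.001,0,0]],"dr":[[0,0,0],[0,0,0],[0,0,0]]}'|sed -n '2p;4p'
python3 -c "
from h import *
print(sensors.observe()['wrist_torque'])"
python3 -m crank '{"hand":[255,255,255],"translation":[[0.001,0,0],[0.001,0,0],[0.001,0,0]],"dr":[[0,0,0],[0,0,0],[0,0,0]]}'|sed -n '2p;4p'
python3 -c "
from h import *
print(sensors.observe()['wrist_torque'])"
```

```text
position: [0.4932, 0.1373, 0.0463]
ft_force: [-2.4, 3.1, 3.7]
position: [0.4933, 0.1371, 0.0454]
ft_force: [-2.1, 3.2, 4.2]
[0.79591364 0.26923401 0.20573698]
position: [0.4934, 0.1369, 0.0443]
ft_force: [-1.3, 1.8, 5.3]
[0.65122168 0.25026252 0.21065255]
```

```bash
python3 -m crank '{"hand":[255,255,255],"translation":[[0,-0.001,0],[0,-0.0015,0],[0,-0.0015,0]],"dr":[[0,0,0],[0,0,0],[0,0,0]]}'|sed -n '2p;4p'
python3 -m crank '{"hand":[220,190,160,140,140],"translation":[[0,0,0],[0,0,0],[0,0,0],[0,0,0],[0,0,0]],"dr":[[0,0,0],[0,0,0],[0,0,0],[0,0,0],[0,0,0]]}' 20
python3 -c "
from h import *
snap('scene','s7');snap('wrist','w7');snap('top','t7')
for f in('t7','s7','w7'):
  p,d,E,k=load(f); W=pts(d,E,k); z=W[...,2]; hsv=cv2.cvtColor(p,cv2.COLOR_BGR2HSV).astype(int); H,S,V=hsv[...,0],hsv[...,1],hsv[...,2]
  near=(abs(W[...,0]-.5)<.08)&(W[...,1]>.05)&(W[...,1]<.4)
  m=near&(S<60)&(V>110)&(z>.06)&(z<.1)&(abs(W[...,0]-.5-(W[...,1]-.19)*.17)<.025);P=W[m]
  print(f,P.max(0),P.min(0))
  for y in(.1,.12,.15,.18,.3,.33):
    q=P[abs(P[:,1]-y)<.01]
    if len(q):print(y,q.mean(0).round(4),np.percentile(q[:,2],95))
"
```

```text
position: [0.4926, 0.1371, 0.0445]
ft_force: [0.7, 0.1, 3.8]
time_s: 12.9
position: [0.4916, 0.1372, 0.0441]
tool_rot: [[-0.001, 0.983, -0.182], [-0.0, -0.182, -0.983], [-1.0, -0.001, 0.0]]
ft_force: [0.1, 0.5, 0.2]
grip_width: 0.0384
t7 [0.53593585 0.34747121 0.08337315] [0.50432135 0.26025053 0.06694955]
0.3 [0.5188 0.2994 0.076 ] 0.08011461714904752
0.33 [0.5241 0.33   0.0751] 0.07952697058448029
s7 [0.53963874 0.34545928 0.08132563] [0.48451382 0.10886184 0.0628332 ]
0.1 [0.4958 0.1092 0.074 ] 0.0765709815375331
0.12 [0.4962 0.1155 0.0761] 0.08011422283027356
0.15 [0.5034 0.1552 0.0756] 0.07972316624115616
0.18 [0.5079 0.1801 0.0742] 0.07908611783546181
0.3 [0.5281 0.3006 0.075 ] 0.07936958859415782
0.33 [0.5327 0.3301 0.0751] 0.0798123037018372
w7 [0.51688661 0.21130688 0.08395727] [0.47076702 0.10804198 0.06838929]
0.1 [0.4986 0.1089 0.0705] 0.07155820846994389
0.12 [0.4914 0.1215 0.0757] 0.07801644323722956
0.15 [0.4958 0.15   0.0761] 0.07845953800877936
0.18 [0.5011 0.1803 0.0758] 0.07812569174238508
```

View pics/w7.png

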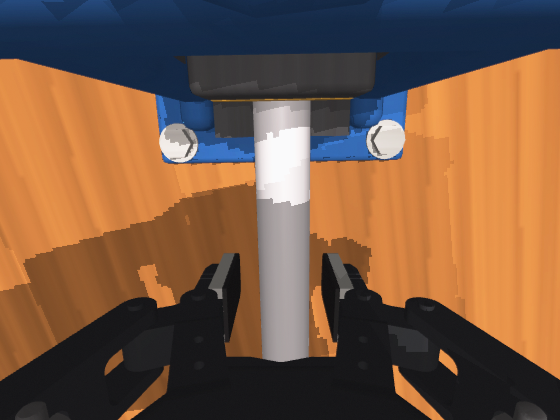

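The tube lies level in the V, with both ends' midpoint at y = 0.2273 against the vice's 0.2275–0.2285, and the fingers are clear. I'll rise, advance and look at the knob from close by.

```bash
python3 -m crank '{"hand":[140,140,140,140,140],"translation":[[-0.02,0,0],[-0.07,0,0],[-0.12,0,0],[-0.17,0,0],[-0.22,0,0]],"dr":[[0,0,0],[0,0,0],[0,0,0],[0,0,0],[0,0,0]]}'|sed -n '2p;4p'
python3 -m crank '{"hand":[140,140,140,140,140],"translation":[[-0.05,0,0],[-0.08,0.01,-0.04],[-0.08,0.017,-0.08],[-0.08,0.017,-0.09],[-0.08,0.017,-0.09]],"dr":[[0,0,0],[0,0,0],[0,0,0],[0,0,0],[0,0,0]]}'|sed -n '2p;4p'
python3 - <<'E'
from h import *
go((.5355,.2802,.30),-10.5)
snap('wrist','w8'); p,d,E,k=load('w8'); W=pts(d,E,k); z=W[...,2]
print(proj((.5355,.2802,.265),E,k),proj((.5075,.2275,.222),E,k))
V=p.max(2); m=(z>.245)&(z<.28)
print(m.sum(),W[m].mean(0),W[m].min(0),W[m].max(0))
t=m&(z>np.percentile(z[m],90)-.006); n,l,s,c=cv2.connectedComponentsWithStats(t.astype(np.uint8))
for i in range(1,n):
    if s[i,4]>60: 
        P=W[l==i]; print(s[i],c[i],P.mean(0).round(4),((P.max(0)+P.min(0))/2).round(4),(P.max(0)-P.min(0)).round(4), ray(*c[i],np.median(P[:,2]),E,k))
E
```

```text
position: [0.4913, 0.1372, 0.2665]
ft_force: [0.8, -0.4, -0.8]
position: [0.5248, 0.2236, 0.3434]
ft_force: [-0.3, -1.4, -0.6]
t 14.05 pos [0.5248 0.2236 0.3434] F [-0.3  -1.36 -0.6 ] w 0.0384 
 T [0.0434, 0.0004, -0.0576] dr [0.0023, 0.0007, 0.0015]
[280.17088098 138.98120062] [258.7014923  206.80386444]
804 [0.53781785 0.28078907 0.26446418] [0.52706084 0.27008228 0.25790495] [0.54851231 0.29102558 0.26790999]
[269 122  31  32 776] [283.61597938 137.37113402] [0.5379 0.2808 0.2647] [0.5381 0.2806 0.264 ] [0.0208 0.0209 0.0078] [0.53792702 0.28080923 0.26495698]
```

View pics/w8.png

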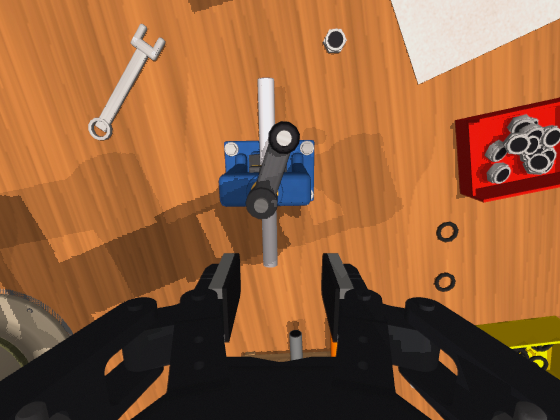

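The knob top is at (283,137), i.e. (0.538,0.281), z 0.265, and the screw top at (261,205) is about (0.509,0.2285). The radius is 60 mm, matching, and the crank bearing is about 61°. Moving over and down onto the knob.

```bash
python3 -m crank '{"hand":[140,140,140,140,140],"translation":[[0,0.002,-0.04],[0.02,0.002,-0.0585],[0.06,0.002,-0.0585],[0.08,0.002,-0.0585],[0.08,0.002,-0.0585]],"dr":[[0,0,0],[0,0,0],[0,0,0],[0,0,0],[0,0,0]]}'|sed -n '2p;4p'
python3 - <<'E'
from h import *
go((.538,.2808,.222),-10.5)
E
```

```text
position: [0.5365, 0.2782, 0.2614]
ft_force: [-0.2, -0.3, 0.1]
t 14.6 pos [0.5365 0.2782 0.2614] F [-0.16 -0.27  0.08] w 0.0384 
 T [0.0394, 0.0013, -0.0029] dr [-0.0009, 0.0033, 0.0058]
```

```bash
python3 -m crank '{"hand":[140,140,140,140,140],"translation":[[0.01,0.001,-0.0015],[0.03,0.001,-0.0015],[0.041,0.001,-0.0015],[0.041,0.001,-0.0015],[0.041,0.001,-0.0015]],"dr":[[0,0,0],[0,0,0],[0,0,0],[0,0,0],[0,0,0]]}'|sed -n '2p;4p'
python3 -m crank '{"hand":[255,255,255,255],"translation":[[0,0,0],[0,0,0],[0,0,0],[0,0,0]],"dr":[[0,0,0],[0,0,0],[0,0,0],[0,0,0]]}' 40
python3 - <<'E'
from h import *
go((.538,.2808,.222),-10.5)
E
```

```text
position: [0.5392, 0.281, 0.2243]
ft_force: [0.1, -0.5, 0.1]
time_s: 15.5
position: [0.5387, 0.2814, 0.2245]
tool_rot: [[0.001, 0.983, -0.182], [0.001, -0.182, -0.983], [-1.0, 0.001, -0.001]]
ft_force: [-3.9, 0.7, 5.8]
grip_width: 0.021
t 15.5 pos [0.5387 0.2814 0.2245] F [-3.92  0.73  5.75] w 0.021 
 T [0.0025, -0.0006, 0.0007] dr [0.0006, -0.0009, -0.0009]
```

Knob gripped. I'll work out the arc rows at 15° a row, clockwise, with 15 mm/turn descent.

```bash
cat >> h.py <<'E'
def arc(phi0,step=15,n=5,th0=61.1,R=.06):
    "rows (tool axes) from phi0 clockwise"
    M=np.array([[0,0,-1],[.983,-.182,0],[-.182,-.983,0]]); f=lambda p:np.array([R*np.cos(np.radians(th0-p)),R*np.sin(np.radians(th0-p)),-.015*p/360])
    return [np.round(M@(f(phi0+step*(i+1))-f(phi0)),4).tolist() for i in range(n)]
def feel(S=(.509,.2285)):
    s=sensors.observe(); r=np.array(s['position'][:2])-S; R=np.hypot(*r); r/=R; F=np.array(s['ft_force'])
    print('t',s['time_s'],'th',round(np.degrees(np.arctan2(r[1],r[0])),1),'R',round(R,4),'z',round(s['position'][2],4),'Ftan(ccw)',round(F[:2]@[-r[1],r[0]],2),'Frad',round(F[:2]@r,2),'Fz',round(F[2],2))
E
python3 -c "
from h import *
feel()
for p in range(0,450,75): print(p,json.dumps(arc(p)).replace(' ',''))"
```

```text
t 15.5 th 60.7 R 0.0606 z 0.2245 Ftan(ccw) 3.78 Frad -1.28 Fz 5.75
0 [[0.0006,0.0141,0.0068],[0.0012,0.0259,0.0171],[0.0019,0.0347,0.0301],[0.0025,0.0398,0.0449],[0.0031,0.0409,0.0605]]
75 [[0.0006,-0.003,0.0154],[0.0012,-0.0098,0.0295],[0.0019,-0.0201,0.0413],[0.0025,-0.033,0.0501],[0.0031,-0.0478,0.0552]]
150 [[0.0006,-0.0156,0.0011],[0.0012,-0.031,-0.0018],[0.0019,-0.0451,-0.0087],[0.0025,-0.0569,-0.0189],[0.0031,-0.0657,-0.0319]]
225 [[0.0006,-0.0051,-0.0148],[0.0012,-0.0062,-0.0304],[0.0019,-0.0033,-0.0458],[0.0025,0.0036,-0.0599],[0.0031,0.0138,-0.0717]]
300 [[0.0006,0.013,-0.0088],[0.0012,0.0278,-0.0139],[0.0019,0.0434,-0.015],[0.0025,0.0588,-0.0121],[0.0031,0.0728,-0.0052]]
375 [[0.0006,0.0118,0.0103],[0.0013,0.0206,0.0232],[0.0019,0.0257,0.038],[0.0025,0.0268,0.0536],[0.0031,0.0239,0.069]]
```

```bash
python3 -m crank '{"hand":[255,255,255,255,255],"translation":[[0.0006,0.0141,0.0068],[0.0012,0.0259,0.0171],[0.0019,0.0347,0.0301],[0.0025,0.0398,0.0449],[0.0031,0.0409,0.0605]],"dr":[[0,0,0],[0,0,0],[0,0,0],[0,0,0],[0,0,0]]}' >/dev/null
python3 -c "
from h import *
feel()"
```

```text
t 16.0 th -12.9 R 0.0607 z 0.2214 Ftan(ccw) 5.32 Frad -5.54 Fz 4.48
```

```bash
python3 -m crank '{"hand":[255,255,255,255,255],"translation":[[0.0006,-0.003,0.0154],[0.0012,-0.0098,0.0295],[0.0019,-0.0201,0.0413],[0.0025,-0.033,0.0501],[0.0031,-0.0478,0.0552]],"dr":[[0,0,0],[0,0,0],[0,0,0],[0,0,0],[0,0,0]]}' >/dev/null
python3 -c "
from h import *
feel()"
python3 -m crank '{"hand":[255,255,255,255,255],"translation":[[0.0006,-0.0156,0.0011],[0.0012,-0.031,-0.0018],[0.0019,-0.0451,-0.0087],[0.0025,-0.0569,-0.0189],[0.0031,-0.0657,-0.0319]],"dr":[[0,0,0],[0,0,0],[0,0,0],[0,0,0],[0,0,0]]}' >/dev/null
python3 -c "
from h import *
feel()"
python3 -m crank '{"hand":[255,255,255,255,255],"translation":[[0.0006,-0.0051,-0.0148],[0.0012,-0.0062,-0.0304],[0.0019,-0.0033,-0.0458],[0.0025,0.0036,-0.0599],[0.0031,0.0138,-0.0717]],"dr":[[0,0,0],[0,0,0],[0,0,0],[0,0,0],[0,0,0]]}' >/dev/null
python3 -c "
from h import *
feel()"
```

```text
t 16.5 th -86.5 R 0.0603 z 0.2187 Ftan(ccw) 6.63 Frad -1.29 Fz 1.92
t 17.0 th -162.8 R 0.0598 z 0.2157 Ftan(ccw) 6.13 Frad 6.0 Fz 7.83
t 17.5 th 120.5 R 0.0606 z 0.2122 Ftan(ccw) 5.98 Frad 0.91 Fz 5.28
```

```bash
python3 -m crank '{"hand":[255,255,255,255,255],"translation":[[0.0006,0.013,-0.0088],[0.0012,0.0278,-0.0139],[0.0019,0.0434,-0.015],[0.0025,0.0588,-0.0121],[0.0031,0.0728,-0.0052]],"dr":[[0,0,0],[0,0,0],[0,0,0],[0,0,0],[0,0,0]]}' >/dev/null
python3 -c "
from h import *
feel()"
python3 -m crank '{"hand":[255,255,255],"translation":[[0.0006,0.0118,0.0103],[0.0013,0.0206,0.0232],[0.0019,0.0257,0.038]],"dr":[[0,0,0],[0,0,0],[0,0,0]]}' >/dev/null
python3 -c "
from h import *
feel()
for p in range(420,760,30): print(p,json.dumps(arc(p,6)).replace(' ',''))"

```

```text
t 18.0 th 46.1 R 0.0609 z 0.2089 Ftan(ccw) 5.58 Frad -4.65 Fz 5.52
t 18.3 th 1.8 R 0.0608 z 0.207 Ftan(ccw) 5.98 Frad -5.51 Fz 5.64
420 [[0.0003,0.0009,0.0062],[0.0005,0.0012,0.0125],[0.0008,0.0008,0.0187],[0.001,-0.0002,0.0249],[0.0013,-0.0018,0.031]]
450 [[0.0003,-0.0023,0.0058],[0.0005,-0.0052,0.0114],[0.0008,-0.0086,0.0167],[0.001,-0.0126,0.0215],[0.0012,-0.0171,0.0259]]
480 [[0.0003,-0.0049,0.0039],[0.0005,-0.0102,0.0073],[0.0008,-0.0158,0.0101],[0.001,-0.0217,0.0123],[0.0013,-0.0278,0.0139]]
510 [[0.0003,-0.0062,0.0009],[0.0005,-0.0125,0.0012],[0.0008,-0.0187,0.0008],[0.001,-0.0249,-0.0002],[0.0013,-0.031,-0.0018]]
540 [[0.0003,-0.0058,-0.0023],[0.0005,-0.0114,-0.0052],[0.0007,-0.0167,-0.0086],[0.001,-0.0215,-0.0126],[0.0012,-0.0259,-0.0171]]
570 [[0.0003,-0.0039,-0.0049],[0.0005,-0.0073,-0.0102],[0.0008,-0.0101,-0.0158],[0.001,-0.0123,-0.0217],[0.0013,-0.0139,-0.0278]]
600 [[0.0002,-0.0009,-0.0062],[0.0005,-0.0012,-0.0125],[0.0007,-0.0008,-0.0187],[0.001,0.0002,-0.0249],[0.0012,0.0018,-0.031]]
630 [[0.0003,0.0023,-0.0058],[0.0005,0.0052,-0.0114],[0.0007,0.0086,-0.0167],[0.001,0.0126,-0.0215],[0.0013,0.0171,-0.0259]]
660 [[0.0003,0.0049,-0.0039],[0.0005,0.0102,-0.0073],[0.0008,0.0158,-0.0101],[0.001,0.0217,-0.0123],[0.0012,0.0278,-0.0139]]
690 [[0.0003,0.0062,-0.0009],[0.0005,0.0125,-0.0012],[0.0008,0.0187,-0.0008],[0.001,0.0249,0.0002],[0.0012,0.031,0.0018]]
720 [[0.0003,0.0058,0.0023],[0.0005,0.0114,0.0052],[0.0008,0.0167,0.0086],[0.001,0.0215,0.0126],[0.0013,0.0259,0.0171]]
750 [[0.0003,0.0039,0.0049],[0.0005,0.0073,0.0102],[0.0008,0.0101,0.0158],[0.001,0.0123,0.0217],[0.0013,0.0139,0.0278]]
```

```bash
python3 -m crank '{"hand":[255,255,255,255,255],"translation":[[0.0003,0.0009,0.0062],[0.0005,0.0012,0.0125],[0.0008,0.0008,0.0187],[0.001,-0.0002,0.0249],[0.0013,-0.0018,0.031]],"dr":[[0,0,0],[0,0,0],[0,0,0],[0,0,0],[0,0,0]]}' >/dev/null
python3 -c "
from h import *
feel()"
```

```text
t 18.8 th -27.2 R 0.0605 z 0.2059 Ftan(ccw) 6.32 Frad -3.7 Fz 5.07
```

```bash
python3 -m crank '{"hand":[255,255,255],"translation":[[0.0003,-0.0023,0.0058],[0.0005,-0.0052,0.0114],[0.0008,-0.0086,0.0167]],"dr":[[0,0,0],[0,0,0],[0,0,0]]}' >/dev/null
python3 -c "
from h import *
feel()
for p in range(468,780,18): print(p,json.dumps(arc(p,6,3)).replace(' ',''))"
```

```text
t 19.1 th -44.9 R 0.0605 z 0.2052 Ftan(ccw) 6.78 Frad -3.62 Fz 4.54
468 [[0.0002,-0.004,0.0049],[0.0005,-0.0085,0.0093],[0.0008,-0.0134,0.0132]]
486 [[0.0003,-0.0053,0.0034],[0.0005,-0.0109,0.0062],[0.0007,-0.0168,0.0084]]
504 [[0.0003,-0.0061,0.0016],[0.0005,-0.0123,0.0025],[0.0008,-0.0186,0.0028]]
522 [[0.0003,-0.0063,-0.0004],[0.0005,-0.0125,-0.0014],[0.0008,-0.0185,-0.0031]]
540 [[0.0003,-0.0058,-0.0023],[0.0005,-0.0114,-0.0052],[0.0007,-0.0167,-0.0086]]
558 [[0.0003,-0.0049,-0.004],[0.0005,-0.0093,-0.0085],[0.0008,-0.0132,-0.0134]]
576 [[0.0003,-0.0034,-0.0053],[0.0005,-0.0062,-0.0109],[0.0008,-0.0084,-0.0168]]
594 [[0.0003,-0.0016,-0.0061],[0.0005,-0.0025,-0.0123],[0.0007,-0.0028,-0.0186]]
612 [[0.0003,0.0004,-0.0063],[0.0005,0.0014,-0.0125],[0.0008,0.0031,-0.0185]]
630 [[0.0003,0.0023,-0.0058],[0.0005,0.0052,-0.0114],[0.0007,0.0086,-0.0167]]
648 [[0.0003,0.004,-0.0049],[0.0005,0.0085,-0.0093],[0.0008,0.0134,-0.0132]]
666 [[0.0003,0.0053,-0.0034],[0.0005,0.0109,-0.0062],[0.0008,0.0168,-0.0084]]
684 [[0.0002,0.0061,-0.0016],[0.0005,0.0123,-0.0025],[0.0007,0.0186,-0.0028]]
702 [[0.0003,0.0063,0.0004],[0.0005,0.0125,0.0014],[0.0007,0.0185,0.0031]]
720 [[0.0003,0.0058,0.0023],[0.0005,0.0114,0.0052],[0.0008,0.0167,0.0086]]
738 [[0.0003,0.0049,0.004],[0.0005,0.0093,0.0085],[0.0008,0.0132,0.0134]]
756 [[0.0003,0.0034,0.0053],[0.0005,0.0062,0.0109],[0.0008,0.0084,0.0168]]
774 [[0.0003,0.0016,0.0061],[0.0005,0.0025,0.0123],[0.0007,0.0028,0.0186]]
```

```bash
python3 -m crank '{"hand":[255,255,255],"translation":[[0.0002,-0.004,0.0049],[0.0005,-0.0085,0.0093],[0.0008,-0.0134,0.0132]],"dr":[[0,0,0],[0,0,0],[0,0,0]]}' >/dev/null
python3 -c "
from h import *
feel()"
```

```text
t 19.4 th -62.3 R 0.0604 z 0.2047 Ftan(ccw) 7.98 Frad -2.5 Fz 4.01
```

```bash
python3 -m crank '{"hand":[255,255,255],"translation":[[0.0003,-0.0053,0.0034],[0.0005,-0.0109,0.0062],[0.0007,-0.0168,0.0084]],"dr":[[0,0,0],[0,0,0],[0,0,0]]}' >/dev/null
python3 -c "
from h import *
feel()"
```

```text
t 19.7 th -79.4 R 0.0602 z 0.2043 Ftan(ccw) 9.93 Frad -0.04 Fz 4.37
```

The drag is rising: 6.8, 8.0, then 9.9 N. I'll go on in small steps, 4° then a reading.

```bash
python3 -c "
from h import *
for p in range(504,532,4): print(p,json.dumps(arc(p,2,2)).replace(' ',''))"
python3 -m crank '{"hand":[255,255],"translation":[[0.0001,-0.0021,0.0006],[0.0002,-0.0041,0.0012]],"dr":[[0,0,0],[0,0,0]]}' >/dev/null
python3 -c "
from h import *
feel()"
```

```text
504 [[0.0001,-0.002,0.0006],[0.0002,-0.004,0.0011]]
508 [[0.0001,-0.002,0.0005],[0.0002,-0.0041,0.0008]]
512 [[0.0001,-0.0021,0.0003],[0.0002,-0.0042,0.0006]]
516 [[0.0001,-0.0021,0.0002],[0.0002,-0.0042,0.0003]]
520 [[0.0001,-0.0021,0.0],[0.0002,-0.0042,-0.0]]
524 [[0.0001,-0.0021,-0.0001],[0.0002,-0.0042,-0.0003]]
528 [[0.0001,-0.0021,-0.0003],[0.0002,-0.0041,-0.0006]]
t 19.9 th -83.2 R 0.0602 z 0.2042 Ftan(ccw) 10.33 Frad -0.71 Fz 3.93
```

```bash
python3 -m crank '{"hand":[255,255],"translation":[[0.0001,-0.0015,0.0004],[0.0001,-0.003,0.0006]],"dr":[[0,0,0],[0,0,0]]}' >/dev/null
python3 -c "
from h import *
feel()"
```

```text
t 20.1 th -85.8 R 0.0601 z 0.2041 Ftan(ccw) 11.15 Frad 0.19 Fz 4.11
```

```bash
for i in 1 2 3 4; do
python3 -c "
from h import *
feel(); cams.get_image('top')"; done
```

```text
t 20.1 th -85.8 R 0.0601 z 0.2041 Ftan(ccw) 11.15 Frad 0.19 Fz 4.11
t 20.15 th -86.0 R 0.0601 z 0.2041 Ftan(ccw) 9.76 Frad 0.04 Fz 3.29
t 20.2 th -85.9 R 0.0601 z 0.2041 Ftan(ccw) 10.36 Frad -0.3 Fz 3.62
t 20.25 th -85.9 R 0.0601 z 0.2041 Ftan(ccw) 9.99 Frad 0.86 Fz 4.3
```

```bash
python3 -m crank '{"hand":[255,255],"translation":[[0,-0.001,0.0002],[0.0001,-0.0023,0.0004]],"dr":[[0,0,0],[0,0,0]]}' >/dev/null
for i in 1 2 3 ; do python3 -c "
from h import *
feel(); cams.get_image('top')"; done
```

```text
t 20.5 th -87.8 R 0.0601 z 0.2041 Ftan(ccw) 11.78 Frad 0.17 Fz 4.23
t 20.55 th -88.0 R 0.0601 z 0.2041 Ftan(ccw) 11.13 Frad -0.32 Fz 3.88
t 20.6 th -88.0 R 0.0601 z 0.2041 Ftan(ccw) 11.1 Frad 1.11 Fz 3.71
```

The drag is +5.0 N over free, within the 4.5–5.5 target. I'll release and rise straight up.

```bash
python3 -m crank '{"hand":[220,190,160,140,140],"translation":[[0,0,0],[0,0,0],[0,0,0],[0,0,0],[0,0,0]],"dr":[[0,0,0],[0,0,0],[0,0,0],[0,0,0],[0,0,0]]}'|sed -n '1,2p;4,8p'
python3 -m crank '{"hand":[140,140,140,140,140],"translation":[[-0.02,0,0],[-0.05,0,0],[-0.08,0,0],[-0.11,0,0],[-0.12,0,0.03]],"dr":[[0,0,0],[0,0,0],[0,0,0],[0,0,0],[0,0,0]]}'|sed -n '1,2p;4,8p'
python3 -m crank '{"hand":[140,140,140,140,140],"translation":[[-0.02,0,0.05],[-0.02,0,0.1],[-0.02,0,0.1],[-0.02,0,0.1],[-0.02,0,0.1]],"dr":[[0,0,0],[0,0,0],[0,0,0],[0,0,0],[0,0,0]]}'|sed -n '1,2p;4,8p'
python3 - <<'E'
from h import *
snap('top','t9');snap('scene','s9');snap('wrist','w9')
for f in('t9','s9'):
  p,d,E,k=load(f); W=pts(d,E,k); z=W[...,2]; hsv=cv2.cvtColor(p,cv2.COLOR_BGR2HSV).astype(int); H,S,V=hsv[...,0],hsv[...,1],hsv[...,2]
  near=(abs(W[...,0]-.5)<.08)&(W[...,1]>.05)&(W[...,1]<.4)
  m=near&(S<60)&(V>110)&(z>.06)&(z<.085)&(abs(W[...,0]-.5-(W[...,1]-.19)*.17)<.025);P=W[m]; print(f,P.max(0),P.min(0))
a=load('t9')[0][110:270,110:410];b=load('s9')[0][150:350,140:440]
c=np.vstack([cv2.resize(a,None,fx=2,fy=2,interpolation=2),cv2.resize(b,None,fx=2,fy=2,interpolation=2)[:280]]);cv2.imwrite('pics/c9.png',c)
E
```

```text
time_s: 21.15
position: [0.5073, 0.1685, 0.2018]
ft_force: [-0.5, 0.0, -0.1]
grip_width: 0.0388
time_s: 21.65
position: [0.5026, 0.1405, 0.3246]
ft_force: [0.8, -0.6, -1.0]
grip_width: 0.0386
time_s: 22.15
position: [0.4839, 0.0414, 0.3417]
ft_force: [-0.4, 0.0, -0.4]
grip_width: 0.0384
t9 [0.53531203 0.34752293 0.08407374] [0.48337302 0.11043777 0.06644809]
s9 [0.54130412 0.34627219 0.08199338] [0.48385312 0.10883974 0.06463121]
```

View pics/c9.png

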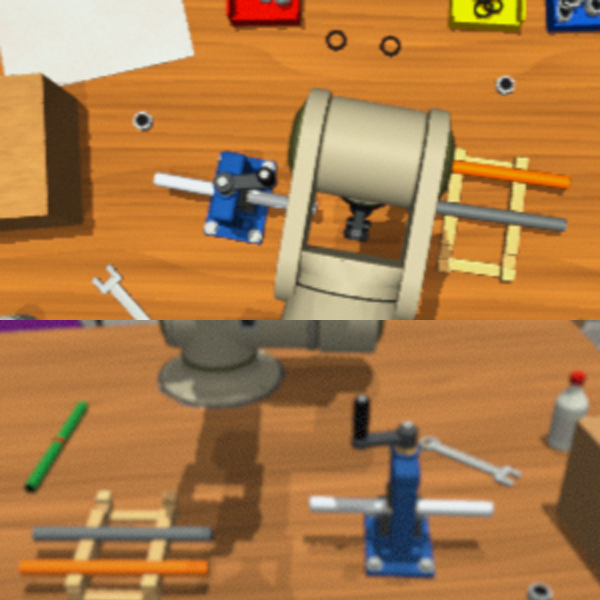

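The tube is clamped and level, its ends symmetric about the vice (midpoint y ≈ 0.228), and the other tubes and loose parts are where they were. The arm is clear, so I'm handing in.

```bash
python3 -c "
from rig import env
print(env.close_job())"
```

```text
the job is handed in; nothing more can be done
None
```

The bare tube is clamped in the vice with its red band at the middle of the jaws. I released everything and handed the job in at about 22 s of the 72 s allowed; no verdict is reported.

- **Position:** I took the tube from the rack, fed it endways from the -y side and laid it in the V. In the last top and scene views the tube is level. The midpoint of its two ends is at y ≈ 0.228 m, against a measured vice middle of 0.2275–0.2285 m. The band itself is hidden under the upper jaw, so its centring is inferred from the two ends.
- **Clamping:** I wound the crank clockwise about 1.4 turns. The drag at the knob rose from about 6.0–6.3 N free to 11.1–11.8 N, so about +5.0 N against the 4.5–5.5 N target. Single force readings scatter by about 0.6 N. At the previous stop, 2° earlier, static readings were lower (about 10 N) than the one taken in motion (11.15 N).
- **Surroundings:** After letting go, the wrist force was near zero and the arm was clear. The grey and orange tubes, the nuts, seals and spanner looked unmoved in the final pictures.

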